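# Put the tape measure away in the bench cupboard

### The arm

A 6-joint arm with a two-finger parallel gripper is mounted at the origin on a cart in front of the work surface, level with it; the furniture and walls round the work are solid. World frame = base frame: x ahead of the robot, y to its left, z up, the work surface at z = 0. Lengths are in mm, angles in rad, forces in N, time in s.
With the tool pointing down it reaches from about 150 to 775 mm from the base axis. Payload 6.1 kg.
Tool frame: the origin (TCP) lies between the finger pads; the fingertips stand 14 mm ahead of it and the grasp point (between the pads) lies 5 mm behind it; z points along the fingers, y is the line along which they close (so a half turn about z gives the same grasp; the last joint's range is limited). The gripper opens to 85 mm and grips with 20 to 120 N. Pads are 22 mm wide; open, the fingers measure 114 mm over their backs; the gripper's body (76 mm by 85 mm) begins 54 mm behind the grasp point. The pads swing forward as they close: fully open they stand 13 mm farther back than shut.
Start: joints at [-1.123, 0.126, -0.04, 1.405, 0, 1.571], TCP at [227.308, -473.222, 245.295] pointing down, gripper open.
Joint ranges: [-2.72, 2.72], [-0.95, 1.95], [-1.27, 1.35], [-1.78, 2.02], [-1.46, 1.47], [-3.14, 3.14]. Speed limits (rad/s): [2.39, 2.39, 3.01, 3.14, 3.14, 3.14].

### API

Orientations are given as a unit quaternion [x, y, z, w].
In Python, from bench import bot gives the robot as it stands. The module is installed in compiled form; this text tells all that it offers.
- The arm moves only by the tool step_arm, never from a script. Its argument "increments" is text: rows parted by semicolons, each of 5 numbers parted by spaces: the shift along the world's x, y, z in cm, then the turn about the world's z in rad, then the opening, from 0 (shut) to 1 (fully open). In form: tx ty tz turn hand; .... A call has 1 to 20 rows; each row shifts and turns the commanded pose from where the row before left it; what a row does not reach is not made up. A row lasts 1/12 s, in which the tool goes at most 41.7 mm and 7.16 degrees, less where a joint would pass 70% of its speed; a pose out of reach is approached as far as the arm can. A call with a gripper value outside its range is refused whole. The fingers move at their own pace and stop on an object; the grip force is fixed at half the most. Time passes only in rows, so rows that do not move let the fingers close. It gives the time, the measured TCP pose, the force, the opening and the grip force at its end, in the units of the state.
- bot.get_obs(): the state, without advancing time (a new reading comes with each control period).
- bot.read_camera(name): name is "side" or "top"; returns a dict with "pixels" (384x512x3 uint8, red, green, blue), "depth" (384x512 float32, mm along the optical axis (not along the pixel's ray), 0 where there is no reading), "fov_y" (degrees; the focal length in pixels is half the picture's height over the tangent of half this angle, whatever the lens; pixels are square), "cx", "cy" (the principal point, pixels), "rvec" (rotation vector, rad) and "tvec" (3), from world to camera coordinates, as OpenCV has them. Camera axes: x right, y down, z forward; pixel columns grow to the right and rows downward; lengths in mm; the calibration is good to about 2 mm. A picture is of the moment at which its call begins.
- bot.sign_off(): hands the job in; it is judged then, once.
Trained networks look in a picture, given as the dict that the camera call returned (one of the last four; its "shot" number tells which), for a name from the list of things; names that differ only in an ending like _2 or _b are one class to them, and where a whole thing is asked for, a point or a joint stands for the part that bears it (a point fixed in the world has none). Each returns a list of dicts, best first, with "conf" (0 to 1); they miss things now and then, are a little off and sometimes report something else, mostly with a low value. They report only what shows in the picture. A call takes as long as a camera call.
- bot.search_frame(target, picture): "extent" ([left, top, width, height] as shares, 0 to 1, of the picture: columns of its width, rows of its height, round what is visible of it).
The state is a dict: "time": time; "joint_pos": joint angles; "joint_vel": joint speeds; "joint_efforts": joint torques, N m; "eef_pos": TCP position; "orientation": TCP orientation; "wrist_force": force on the tool from outside, world axes, zero at the start; "moment": the same for the moment, N m; "grip_width": opening from 0.0 (shut) to 1.0 (fully open); "gripper_force": force on a finger pad.
Only numpy, scipy, OpenCV 4.12 (cv2) and the standard library are available. Lean on these libraries where they do the work, as an engineer would, in place of code of your own. Each camera call takes 0.05 s, during which the arm holds its last target. There are 200 camera calls.

### The job

Swing the door of the small bench cupboard (the one with the upright bar handle) wide open, to about a right angle or more. Then put the tape measure away inside, standing upright on the cupboard floor with no part sticking out past the front edge, and leave the door open. Leave the other things on the bench where they stand.

Things in the scene. Friction and masses are not known exactly. Their poses are not given: they have to be found in the camera images.
- cupboard: plywood bench cupboard, fixed. Origin: centre of its underside; x from open front to back, y left as seen from the front, z up (mm). Carcase x -90 to 90, 220 wide, 270 high; clear inside x -90 to 82, y -98 to 98, z 12 (floor) to 254 (top board). The top board reaches forward to x = -115, 10 past the shut door's face: lean the tool, fingers forward, to reach the handle and inside
- cupboard_door (a joint): door angle, rad: 0 shut, 1.57 square to the front, 1.9 at its stop. Plain wooden panel 218 wide x 238 high x 15 mm before the carcase, lower edge at z = 14 mm, hinged at its left edge as seen from the front; the right edge swings toward the robot and round to the left (clockwise from above). Light (0.03 N m friction), no spring or latch; stays where left
- cupboard_door_handle (a point): middle of the door's handle, an upright round steel bar 100 mm long (on end posts), 11 mm thick, 35 mm off the door's outer face, 30 mm in from the free edge; moves with the door. Its x axis points from the outer face through the door (into the cupboard when shut), z up
- cupboard_door_hinge (a point): point on the vertical hinge line, at the middle of the door's height; it turns with the door
- tape_center (a point): centre of the tape measure, half-way up. A yellow and black case 70 long (y axis) x 36 to 39 thick (x axis) x 64 mm high (z axis, up), 0.22 kg more or less, standing upright on the bench; its flat sides are square to x. Grip it across the thickness. The tape is locked
- tape_end_a (a point): middle of the hook end of the tape measure's case, 35 mm from the centre along -y, half-way up
- tape_end_b (a point): middle of the other end of the case, 35 mm from the centre along +y, half-way up
- dome_1: bystander: turned beech plug with a domed end, 68 mm across, 118 mm high, standing; origin at the centre of its underside
- wax_tin: bystander: round flat tin with a green lid, 76 mm across, 31 mm high; origin at the centre of its underside
- cork_block: bystander: cork sanding block 61 x 110 x 36 mm lying flat; origin at the centre of its underside

How it is judged:
By the outcome, as a careful person would: the job done as asked, in the order asked, and still so for the second after the job is handed in, with the robot touching nothing.
It also fails if it takes over 70 s, if anything falls off the work surface, if the arm or the gripper's body presses on something with over 40 N, if the wrist force passes 120 N, or if a joint passes its speed limit or range.

## Working session

There is one attempt and no reset: what is moved stays moved. The work goes in short steps, Python scripts to look and compute and a tool call to move; the robot and the scene stay as the last step left them, time stands still between calls to the robot, and variables do not carry over. Pictures are saved under pics/ and viewed, at most 10 in all, crops included, and the job is handed in when it is done.

Besides the shell and the picture viewer there is one more tool, called after ">>>" as a command line: name --argument value ..., lists and objects as JSON in quotes. step_arm: Moves the arm, as the interface text tells. Its arguments: {"type":"object","properties":{"increments":{"type":"string"}},"required":["increments"]}

```bash
mkdir -p pics
cat > h.py <<'E'
import numpy as np, cv2
from bench import bot
def cam(n):
    p=bot.read_camera(n); h,w=p["depth"].shape
    f=h/2/np.tan(np.radians(p["fov_y"])/2)
    R=cv2.Rodrigues(np.array(p["rvec"],float))[0]; t=np.array(p["tvec"],float).ravel()
    v,u=np.mgrid[:h,:w]; d=p["depth"].astype(float)
    c=np.stack([(u-p["cx"])/f*d,(v-p["cy"])/f*d,d],-1)
    W=(c-t)@R; W[d==0]=np.nan
    return p,W
def save(p,n): cv2.imwrite("pics/"+n,cv2.cvtColor(p["pixels"],cv2.COLOR_RGB2BGR))
def proj(p,P):
    h=p["depth"].shape[0]; f=h/2/np.tan(np.radians(p["fov_y"])/2)
    R=cv2.Rodrigues(np.array(p["rvec"],float))[0]; c=R@np.array(P,float)+np.array(p["tvec"],float).ravel()
    return c[0]/c[2]*f+p["cx"],c[1]/c[2]*f+p["cy"]
E
python3 - <<'E'
from h import *
o=bot.get_obs(); print(o)
ims=[]
for n in("side","top"):
    p,W=cam(n); ims.append(p["pixels"]); np.savez(n,W=W,px=p["pixels"])
    R=cv2.Rodrigues(np.array(p["rvec"],float))[0];print(n,(-R.T@np.array(p["tvec"],float).ravel()).round(),R[2].round(2))
    for t in("cupboard","cupboard_door","cupboard_door_handle","tape_center","dome_1","wax_tin","cork_block"):
        for r in bot.search_frame(t,p)[:2]:
            l,tp,w,h=np.array(r["extent"])*[512,384,512,384]
            b=W[int(tp+h*.25):int(tp+h*.75)+1,int(l+w*.25):int(l+w*.75)+1].reshape(-1,3)
            print(t,round(r["conf"],2),np.round([l,tp,w,h]),np.nanmedian(b,0).round())
    save(p,n+"0.png")
E
```

```text
{'time': 0.0, 'joint_pos': array([-1.12298946e+00,  1.26386619e-01, -4.06515887e-02,  1.40536869e+00,
       -3.65299924e-06,  1.57083430e+00]), 'joint_vel': array([-0.00031845, -0.00053834,  0.00026315, -0.00019698,  0.00165572,
        0.00093018]), 'joint_efforts': array([-6.96353891e-04, -4.35908139e+01,  3.52925849e+01,  1.71821803e-02,
       -1.79492672e-04, -4.07242240e-06]), 'eef_pos': array([ 227.14965418, -472.88301487,  244.50501315]), 'orientation': array([ 9.75042071e-01,  2.22018718e-01, -1.80599171e-04, -7.84774875e-04]), 'wrist_force': array([0.44253329, 1.02980042, 0.36264793]), 'moment': array([0.01484037, 0.00349704, 0.02863941]), 'gripper_force': 0.0, 'grip_width': 1.0000903027947436}
side [189. 841. 580.] [ 0.35 -0.82 -0.45]
cupboard 0.72 [123. 121. 131. 139.] [628. 215. 186.]
cupboard_door 0.67 [193. 142.  61. 113.] [595. 118. 136.]
cupboard_door_handle 0.6 [194. 144.  62. 115.] [595. 108. 124.]
tape_center 0.98 [287. 180.  23.  26.] [ 492. -177.   38.]
dome_1 0.9 [245. 156.  25.  36.] [ 623. -173.   84.]
dome_1 0.38 [288. 182.  22.  25.] [ 489. -176.   35.]
cork_block 0.62 [313. 206.  32.  30.] [365. -61.  35.]
top [ 320.   17. 1362.] [ 0.19 -0.03 -0.98]
cupboard 0.66 [160.  86.  95. 103.] [656. 104. 270.]
cupboard_door 0.79 [169. 162.  85.  30.] [593. 108. 102.]
cupboard_door_handle 0.82 [173. 165.  80.  25.] [593. 104.  89.]
tape_center 0.7 [309. 200.  17.  29.] [ 488. -194.   63.]
dome_1 0.65 [304. 145.  26.  33.] [ 633. -190.  113.]
wax_tin 0.85 [303. 124.  27.  24.] [ 735. -205.   32.]
wax_tin 0.32 [261. 239.  42.  40.] [368. -89.  36.]
cork_block 0.86 [261. 240.  40.  38.] [367. -89.  37.]
cork_block 0.2 [302. 124.  29.  23.] [ 735. -205.   32.]
```

View pics/side0.png

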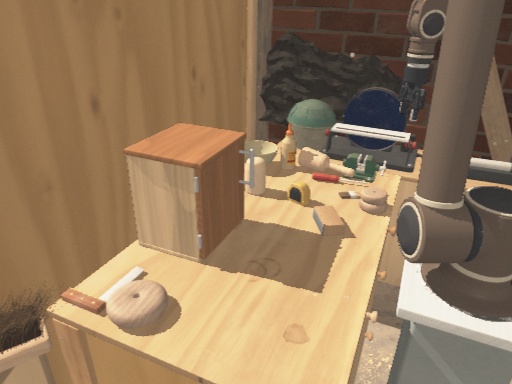

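View pics/top0.png

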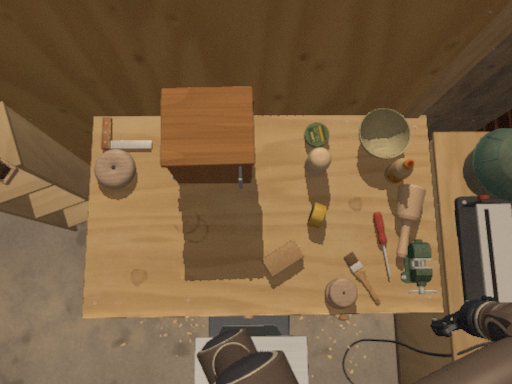

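The side view shows the cupboard with its shut dark door at about (220,195), hinges at (197,185) and (198,240), handle bar at (249,170) and tape at (299,193). In the top view the handle is at (240,177), the tape at (317,215), the dome at (319,158) and the cork at (283,258).

Run:
```python
from h import *
D=np.load("top.npz"); W=D["W"]; S=np.load("side.npz")["W"]
def rect(W,m,n):
    P=W[m][:,:2].astype(np.float32); r=cv2.minAreaRect(P); print(n,len(P),np.round(r[0]),np.round(r[1]),round(r[2],1)); print(cv2.boxPoints(r).round()); return P
x,y,z=[W[...,i] for i in range(3)]
rect(W,(abs(z-270)<8)&(x>500)&(x<850)&(y>-50)&(y<300),"top board")
m=(z>50)&(z<75)&(abs(x-490)<60)&(abs(y+193)<55); rect(W,m,"tape top")
m=(z>20)&(z<45)&(abs(x-367)<90)&(abs(y+89)<90);rect(W,m,"cork")
m=(z>90)&(z<125)&(abs(x-630)<60)&(abs(y+190)<60);rect(W,m,"dome")
x,y,z=[S[...,i] for i in range(3)]
m=(z>6)&(z<75)&(abs(x-490)<60)&(abs(y+185)<60); rect(S,m,"tape side")
m=(z>70)&(z<190)&(x>480)&(x<570)&(y>-20)&(y<100); P=S[m]; print(len(P),P[:12].round(),np.nanmedian(P,0))
m=(z>20)&(z<250)&(x>500)&(x<640)&(y>-50)&(y<300); rect(S,m,"front/side")
# tape colour crops
px=D["px"][185:245,285:350]; cv2.imwrite("pics/tape.png",cv2.resize(px[...,::-1],None,fx=6,fy=6,interpolation=3))
x,y,z=[W[...,i] for i in range(3)]
m=(z>60)&(z<250)&(x>480)&(x<575)&(y>-50)&(y<90); print("handle top",m.sum(),W[m].round())
```

```text
top board 7719 [702. 125.] [235. 348.] 0.0
[[584. 299.]
 [584. -49.]
 [819. -49.]
 [819. 299.]]
tape top 243 [ 491. -197.] [38. 56.] 73.3
[[ 459. -207.]
 [ 512. -223.]
 [ 523. -187.]
 [ 470. -171.]]
cork 796 [369. -94.] [ 59. 110.] 31.3
[[ 315.  -62.]
 [ 372. -156.]
 [ 423. -126.]
 [ 366.  -32.]]
dome 416 [ 645. -201.] [62. 62.] 9.1
[[ 609. -175.]
 [ 619. -236.]
 [ 680. -226.]
 [ 670. -165.]]
tape side 417 [ 495. -195.] [42. 71.] 71.2
[[ 455. -203.]
 [ 522. -226.]
 [ 535. -186.]
 [ 468. -163.]]
83 [[563.  31. 190.]
 [563.  29. 186.]
 [558.  34. 189.]
 [557.  31. 188.]
 [554.  31. 189.]
 [564.  28. 183.]
 [561.  28. 183.]
 [558.  29. 184.]
 [556.  28. 184.]
 [562.  32. 182.]
 [558.  34. 183.]
 [557.  31. 183.]] [558.44961007  30.04296914 160.49872156]
front/side 5180 [595. 112.] [226.  48.] 78.8
[[549.   5.]
 [597.  -4.]
 [640. 218.]
 [593. 227.]]
handle top 57 [[574.  28. 233.]
 [574.  25. 231.]
 [574.  23. 233.]
 [571.  28. 235.]
 [571.  25. 232.]
 [571.  23. 234.]
 [568.  28. 233.]
 [568.  25. 233.]
 [569.  23. 232.]
 [566.  28. 232.]
 [566.  25. 232.]
 [565.  23. 235.]
 [563.  28. 236.]
 [561.  25. 243.]
 [563.  23. 236.]
 [559.  28. 240.]
 [559.  25. 243.]
 [559.  23. 239.]
 [559.  20. 243.]
 [556.  28. 243.]
 [556.  25. 244.]
 [556.  23. 241.]
 [556.  20. 241.]
 [555.  28. 237.]
 [553.  25. 243.]
 [553.  23. 244.]
 [555.  20. 236.]
 [554.  28. 229.]
 [553.  25. 235.]
 [553.  23. 233.]
 [554.  20. 226.]
 [554.  28. 217.]
 [552.  26. 224.]
 [553.  23. 223.]
 [555.  21. 211.]
 [554.  28. 202.]
 [553.  26. 208.]
 [553.  23. 208.]
 [555.  21. 200.]
 [555.  28. 185.]
 [554.  26. 192.]
 [552.  23. 197.]
 [555.  21. 183.]
 [554.  29. 175.]
 [553.  26. 180.]
 [552.  23. 187.]
 [554.  21. 175.]
 [554.  29. 162.]
 [553.  26. 167.]
 [553.  23. 167.]
 [554.  21. 160.]
 [554.  29. 147.]
 [553.  26. 151.]
 [552.  23. 159.]
 [554.  21. 150.]
 [553.  26. 137.]
 [552.  24. 142.]]
```

View pics/tape.png

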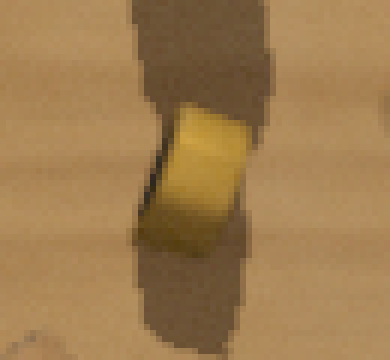

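The crop shows the tape's yellow top with its long axis tilted slightly off the x axis, agreeing with the fitted -18°, centred near (494,-196). Next I'll fit the cupboard's yaw and the handle.

Run:
```python
from h import *
W=np.load("top.npz")["W"]; S=np.load("side.npz")["W"]
x,y,z=[W[...,i] for i in range(3)]
v,u=np.mgrid[:384,:512]
m=(abs(z-270)<8)&(u>150)&(u<265)&(v>80)&(v<175)
m=cv2.morphologyEx(m.astype(np.uint8),cv2.MORPH_OPEN,np.ones((5,5)))>0
P=W[m][:,:2].astype(np.float32); print(cv2.minAreaRect(P)); print(cv2.boxPoints(cv2.minAreaRect(P)).round())
# door face from side view
x,y,z=[S[...,i] for i in range(3)]
m=(z>40)&(z<230)&(x>575)&(x<660)&(y>10)&(y<210)
Q=S[m][:,:2].astype(np.float32); l=cv2.fitLine(Q,cv2.DIST_HUBER,0,.01,.01).ravel(); print("door line",l,len(Q), np.degrees(np.arctan2(l[1],l[0])))
m=(z>70)&(x>535)&(x<572)&(y>-10)&(y<80)
H=S[m]; print("handle",H[:,2].min(),H[:,2].max(),np.median(H[H[:,0]<562],0), np.percentile(H[:,0],[5,50,95]))
```

```text
((689.5532836914062, 105.00921630859375), (206.6636505126953, 231.14402770996094), 1.2983613014221191)
[[584. 218.]
 [589. -13.]
 [795.  -8.]
 [790. 223.]]
door line [4.9313861e-03 9.9998784e-01 5.9518146e+02 1.1868005e+02] 2731 89.717445
handle 133.20897462887302 241.70249299518463 [556.87680204  29.62781732 194.65163642] [554.36339259 558.25628774 567.62538483]
```

>>> step_arm --increments "0 0 2.5 0.12 1;0 0 2.5 0.12 1;1.6 2.5 0 0.123 1;1.6 2.5 0 0.123 1;1.6 2.5 0 0.123 1;1.6 2.5 0 0.123 1;1.6 2.5 0 0.123 1;1.6 2.5 0 0.123 1;1.6 2.5 0 0.123 1;1.6 2.5 0 0.123 1;1.6 2.5 0 0.123 1;1.6 2.5 0 0.123 1;1.6 2.5 0 0.123 1;1.6 2.5 0 0.123 1;1.6 2.5 0 0.123 1;1.6 2.5 0 0.123 1;1.6 2.5 0 0.123 1;1.6 2.5 0 0.123 1;1.6 2.5 0 0.123 1;1.6 2.5 0 0.123 1"

```text
time: 2.47
eef_pos: [515.9, -21.8, 295.4]
orientation: [0.116, 0.993, -0.0, 0.0]
wrist_force: [0.5, 0.6, 0.7]
grip_width: 1.001
gripper_force: 0.0
```

>>> step_arm --increments "2.2 2.4 0 0.12 1;2.1 2.4 0 0.114 1;0 0 -2.5 0 1;0 0 -2.5 0 1;0 0 -2.5 0 1;0 0 0 0 1"

```text
time: 2.97
eef_pos: [556.2, 25.0, 215.1]
orientation: [0.003, 1.0, -0.0, -0.004]
wrist_force: [0.1, -0.2, -0.4]
grip_width: 1.0
gripper_force: 0.0
```

Run:
```python
from h import *
o=bot.get_obs(); print(o["joint_pos"].round(3),o["eef_pos"],o["orientation"].round(3))
p,W=cam("side"); im=p["pixels"][60:220,180:340]; cv2.imwrite("pics/a.png",cv2.resize(im[...,::-1],None,fx=3.7,fy=3.7))
```

```text
[ 0.045  0.194 -0.025  1.36  -0.     0.05 ] [556.209462    25.01975963 215.11989811] [ 0.003  1.    -0.    -0.004]
```

View pics/a.png

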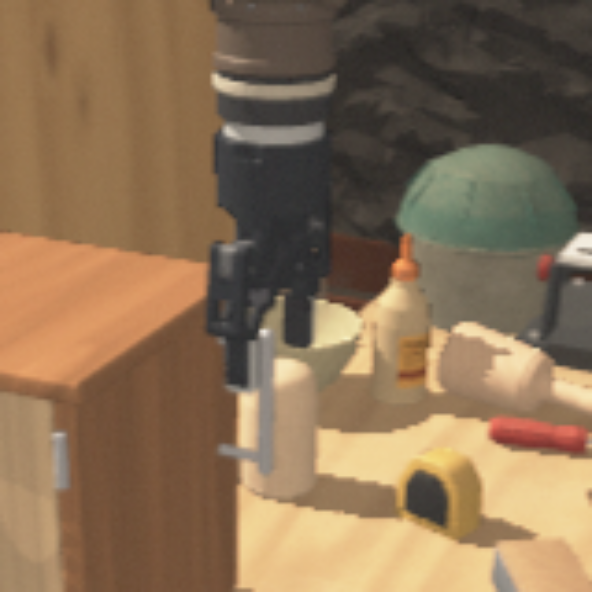

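The near finger at (238,330) and the far one at (298,320) straddle the bar at (265,400). I'll close on it now.

>>> step_arm --increments "0 0 0 0 0;0 0 0 0 0;0 0 0 0 0;0 0 0 0 0;0 0 0 0 0;0 0 0 0 0;0 0 0 0 0;0 0 0 0 0"

```text
time: 3.68
eef_pos: [558.9, 25.8, 221.1]
orientation: [0.003, 1.0, 0.001, 0.001]
wrist_force: [0.7, 5.3, 3.5]
grip_width: 0.105
gripper_force: 58.7
```

Run:
```python
import numpy as np
c=np.array([604,214.]);r=np.array([556,25.])-c
T=np.arange(0,1.72,.1);Pp=None
for t in T:
    R=np.array([[np.cos(t),np.sin(t)],[-np.sin(t),np.cos(t)]]);p=c+R@r
    if Pp is not None: print(round(t,2),p.round(),((p-Pp)/10).round(2))
    Pp=p
```

```text
0.1 [537.  31.] [-1.86  0.57]
0.2 [519.  38.] [-1.8   0.76]
0.3 [502.  48.] [-1.71  0.93]
0.4 [486.  59.] [-1.61  1.1 ]
0.5 [471.  71.] [-1.49  1.25]
0.6 [458.  85.] [-1.36  1.4 ]
0.7 [446. 100.] [-1.21  1.53]
0.8 [435. 117.] [-1.06  1.64]
0.9 [426. 134.] [-0.89  1.74]
1.0 [419. 152.] [-0.71  1.82]
1.1 [414. 171.] [-0.52  1.88]
1.2 [410. 190.] [-0.33  1.92]
1.3 [409. 210.] [-0.14  1.94]
1.4 [410. 229.] [0.05 1.95]
1.5 [412. 249.] [0.25 1.93]
1.6 [416. 267.] [0.44 1.9 ]
1.7 [423. 286.] [0.63 1.85]
```

>>> step_arm --increments "-1.86 0.57 0 -0.1 0;-1.8 0.76 0 -0.1 0;-1.71 0.93 0 -0.1 0;-1.61 1.1 0 -0.1 0;0 0 0 0 0"

```text
time: 4.1
eef_pos: [485.0, 57.3, 221.1]
orientation: [0.204, 0.979, -0.002, -0.001]
wrist_force: [-5.9, -10.0, 4.5]
grip_width: 0.113
gripper_force: 60.7
```

>>> step_arm --increments "-1.49 1.25 0 -0.1 0;-1.36 1.4 0 -0.1 0;-1.21 1.53 0 -0.1 0;-1.06 1.64 0 -0.1 0;-0.9 1.74 0 -0.1 0;-0.7 1.82 0 -0.1 0;0 0 0 0 0"

```text
time: 4.68
eef_pos: [414.3, 151.2, 221.0]
orientation: [0.483, 0.875, -0.004, -0.003]
wrist_force: [-25.5, -10.6, 19.3]
grip_width: 0.109
gripper_force: 63.3
```

>>> step_arm --increments "-1.0 1.88 0 -0.1 0;-0.7 1.92 0 -0.1 0;-0.14 1.94 0 -0.1 0;0.05 1.95 0 -0.1 0;0 0 0 0 0"

```text
time: 5.1
eef_pos: [404.3, 231.0, 221.1]
orientation: [0.648, 0.762, 0.001, 0.001]
wrist_force: [2.0, -3.2, 4.5]
grip_width: 0.111
gripper_force: 61.3
```

>>> step_arm --increments "0.25 1.95 0 -0.1 0;0.45 1.9 0 -0.1 0;0.65 1.87 0 -0.1 0;0.85 1.8 0 -0.1 0;0 0 0 0 0"

```text
time: 5.52
eef_pos: [426.4, 305.8, 220.6]
orientation: [0.786, 0.618, 0.0, 0.0]
wrist_force: [-0.0, -0.1, 3.6]
grip_width: 0.104
gripper_force: 62.2
```

>>> step_arm --increments "0 0 0 0 1;0 0 0 0 1;0 0 0 0 1;0 0 0 0 1;0 0 0 0 1;0 0 0 0 1;0 0 3.5 0 1;0 0 3.5 0 1;0 0 3.5 0 1;0 0 3.5 0 1;0 -3.8 1 0.12 1;0 -3.8 1 0.12 1;0 -3.8 1 0.12 1;0 -3.8 1 0.12 1;0 -3.8 1 0.12 1;0 -3.8 1 0.12 1;0 -3.8 1 0.12 1;0 -3.8 1 0.12 1;0.5 -3.8 1 0.12 1;0.5 -3.8 1 0.12 1"

```text
time: 7.18
eef_pos: [434.8, -47.5, 453.4]
orientation: [0.341, 0.94, 0.0, 0.001]
wrist_force: [0.6, 1.0, -0.5]
grip_width: 0.998
gripper_force: 0.0
```

>>> step_arm --increments "1.5 -3.6 0 0.12 1;1.5 -3.6 0 0.12 1;1.5 -3.6 0 0.055 1;0 0 0 0 1"

```text
time: 7.52
eef_pos: [481.3, -155.8, 450.1]
orientation: [0.208, 0.978, -0.001, -0.001]
wrist_force: [1.4, 0.3, 0.0]
grip_width: 0.997
gripper_force: 0.0
```

Run:
```python
from h import *
o=bot.get_obs(); print(o["joint_pos"].round(3),o["eef_pos"],o["orientation"].round(3))
p,W=cam("top"); save(p,"b.png")
x,y,z=[W[...,i] for i in range(3)]
m=(z>215)&(z<262)&(x>330)&(x<575)&(y>150)&(y<330); P=W[m][:,:2].astype(np.float32)
l=cv2.fitLine(P,cv2.DIST_HUBER,0,.01,.01).ravel(); print(len(P),l,np.degrees(np.arctan2(l[1],l[0])),P.min(0),P.max(0))
```

```text
[-0.312  0.193  0.506  1.886 -0.002  0.107] [ 481.30541975 -155.83765027  450.0545475 ] [ 0.208  0.978 -0.001 -0.001]
818 [ 9.5105076e-01 -3.0903476e-01  4.8016827e+02  2.3570845e+02] -18.00107 [381.7492  202.17062] [574.4443 304.819 ]
```

View pics/b.png

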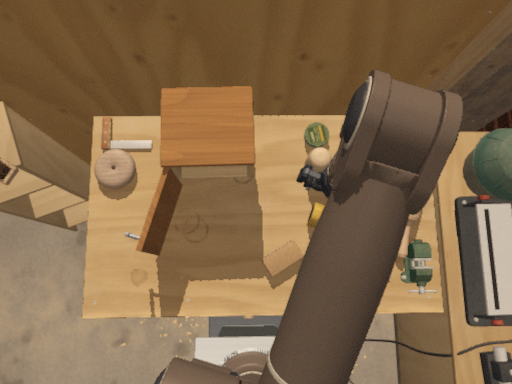

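The picture shows the door swung to about 108° (panel from (175,175) to (148,250)) with nothing else disturbed. I'll keep raising the tool and see whether it leans at the wrist's limit.

>>> step_arm --increments "0 0 3 0.1 1;0 0 3 0 1;0 0 3 0 1;0 0 3 0 1;0 0 3 0 1;0 0 3 0 1;0 0 3 0 1;0 0 3 0 1"

```text
time: 8.23
eef_pos: [454.3, -142.5, 563.9]
orientation: [0.157, 0.985, -0.011, 0.074]
wrist_force: [0.3, -0.7, 0.0]
grip_width: 1.004
gripper_force: 0.0
```

Run:
```python
from h import *
o=bot.get_obs(); print(o["joint_pos"].round(3),o["eef_pos"],o["orientation"].round(3))
```

```text
[-0.304  0.16   0.759  2.021 -0.     0.012] [ 454.28054231 -142.49143016  563.86627002] [ 0.157  0.985 -0.011  0.074]
```

>>> step_arm --increments "1 -0.3 3 0 1;1 -0.3 3 0 1;1 -0.3 3 0 1;1 -0.3 3 0 1;1 -0.3 3 0 1;1 -0.3 3 0 1;1 -0.3 3 0 1;1 -0.3 3 0 1"

```text
time: 8.9
eef_pos: [502.7, -156.8, 633.6]
orientation: [0.155, 0.973, -0.025, 0.169]
wrist_force: [-0.4, 0.0, -0.9]
grip_width: 1.0
gripper_force: 0.0
```

>>> step_arm --increments "0 0 -3 0 1;0 0 -3 0 1;0 0 -3 0 1;0 0 0 0 1"

```text
time: 9.23
eef_pos: [500.9, -156.2, 540.3]
orientation: [0.155, 0.975, -0.023, 0.158]
wrist_force: [1.2, -0.6, -2.4]
grip_width: 0.998
gripper_force: 0.0
```

Run:
```python
from h import *
o=bot.get_obs(); print(o["joint_pos"].round(3),o["eef_pos"],o["orientation"].round(3))
```

```text
[-0.302  0.04   0.504  1.714 -0.     0.014] [ 500.88949487 -156.21755511  540.25424223] [ 0.155  0.975 -0.023  0.158]
```

>>> step_arm --increments "0 0 4 0 1;0 0 4 0 1;0 0 4 0 1;0 0 4 0 1;0 0 4 0 1;0 0 4 0 1;0 0 4 0 1;0 0 4 0 1;0 0 4 0 1;0 0 4 0 1;0 0 4 0 1;0 0 4 0 1"

```text
time: 10.23
eef_pos: [457.7, -142.9, 755.9]
orientation: [0.15, 0.939, -0.045, 0.306]
wrist_force: [-0.4, -0.0, 0.2]
grip_width: 0.999
gripper_force: 0.0
```

Run:
```python
from h import *
o=bot.get_obs(); print(o["joint_pos"].round(3),o["eef_pos"],o["orientation"].round(3))
```

```text
[-0.302  0.159  1.238  2.021 -0.     0.014] [ 457.74394953 -142.89190954  755.87069948] [ 0.15   0.939 -0.045  0.306]
```

>>> step_arm --increments "-2 0.6 3 0 1;-2 0.6 3 0 1;-2 0.6 3 0 1;-2 0.6 3 0 1;-2 0.6 3 0 1;-2 0.6 3 0 1"

```text
time: 10.73
eef_pos: [334.1, -105.6, 812.7]
orientation: [0.146, 0.917, -0.054, 0.367]
wrist_force: [-0.6, -0.2, -0.2]
grip_width: 1.003
gripper_force: 0.0
```

Run:
```python
from h import *
o=bot.get_obs(); print(o["joint_pos"].round(3),o["eef_pos"],o["orientation"].round(3))
```

```text
[-0.309 -0.056  1.153  2.021  0.004  0.008] [ 334.14391933 -105.5633446   812.68143804] [ 0.146  0.917 -0.054  0.367]
```

>>> step_arm --increments "0 0 4 0 1;0 0 4 0 1;0 0 4 0 1;0 0 4 0 1"

```text
time: 11.07
eef_pos: [338.3, -106.6, 857.8]
orientation: [0.143, 0.894, -0.062, 0.421]
wrist_force: [0.1, 0.2, 0.0]
grip_width: 1.0
gripper_force: 0.0
```

Run:
```python
from h import *
o=bot.get_obs(); print(o["joint_pos"].round(3),o["eef_pos"],o["orientation"].round(3))
from scipy.spatial.transform import Rotation as Ro
print(Ro.from_quat(o["orientation"]).as_matrix().round(3))
```

```text
[-0.307 -0.012  1.317  2.021  0.003  0.01 ] [ 338.29831548 -106.61320789  857.75233707] [ 0.143  0.894 -0.062  0.421]
[[-0.605  0.307  0.734]
 [ 0.203  0.952 -0.23 ]
 [-0.77   0.009 -0.638]]
```

>>> step_arm --increments "0.7 -0.3 -3.8 0 1;0.7 -0.3 -3.8 0 1;0.7 -0.3 -3.8 0 1;0.7 -0.3 -3.8 0 1;0.7 -0.3 -3.8 0 1;0.7 -0.3 -3.8 0 1;0.7 -0.3 -3.8 0 1;0.7 -0.3 -3.8 0 1;0.7 -0.3 -3.8 0 1;0.7 -0.3 -3.8 0 1;0 -0.3 -3.8 0 1;0 -0.3 -3.8 0 1;0 -0.3 -3.8 0 1;0 -0.3 -3.8 0 1;0 -0.3 -3.8 0 1;0 0 0 0 1"

```text
time: 12.4
eef_pos: [394.2, -145.8, 348.3]
orientation: [0.144, 0.899, -0.059, 0.41]
wrist_force: [-0.7, 0.9, -5.5]
grip_width: 1.0
gripper_force: 0.0
```

Run:
```python
from h import *
o=bot.get_obs(); print(o["joint_pos"].round(3),o["eef_pos"],o["orientation"].round(3))
```

```text
[-0.406 -0.724 -0.702  0.742  0.077 -0.053] [ 394.20535837 -145.78598138  348.32995984] [ 0.144  0.899 -0.059  0.41 ]
```

>>> step_arm --increments "0.7 -0.4 -3.5 0 1;0.7 -0.4 -3.5 0 1;0.7 -0.4 -3.5 0 1;0.7 -0.4 -3.5 0 1;0.7 -0.4 -3.5 0 1;0 0 0 0 1"

```text
time: 12.9
eef_pos: [431.9, -166.4, 183.6]
orientation: [0.143, 0.896, -0.06, 0.415]
wrist_force: [-2.5, 1.2, -0.9]
grip_width: 0.999
gripper_force: 0.0
```

Run:
```python
from h import *
o=bot.get_obs(); print(o["joint_pos"].round(3),o["eef_pos"],o["orientation"].round(3))
```

```text
[-0.423 -0.616 -1.043  0.281  0.091 -0.064] [ 431.89188448 -166.39374723  183.59834107] [ 0.143  0.896 -0.06   0.415]
```

>>> step_arm --increments "0.9 -0.5 -3.1 0 1;0.9 -0.5 -3.1 0 1;0.9 -0.5 -3.1 0 1;0 0 0 0 1"

```text
time: 13.23
eef_pos: [461.4, -182.5, 94.3]
orientation: [0.143, 0.896, -0.061, 0.417]
wrist_force: [-1.0, 1.3, -0.1]
grip_width: 1.001
gripper_force: 0.0
```

Run:
```python
from h import *
o=bot.get_obs(); print(o["joint_pos"].round(3),o["eef_pos"],o["orientation"].round(3))
```

```text
[-0.432 -0.402 -1.181 -0.074  0.098 -0.07 ] [ 461.36937001 -182.45557946   94.34192849] [ 0.143  0.896 -0.061  0.417]
```

>>> step_arm --increments "1.2 -0.5 -2 0 1;1.2 -0.5 -2 0 1;1.1 -0.4 -2.1 0 1;0 0 0 0 1;0 0 0 0 1"

```text
time: 13.65
eef_pos: [497.7, -196.9, 37.8]
orientation: [0.143, 0.894, -0.061, 0.419]
wrist_force: [0.2, -0.6, 0.5]
grip_width: 1.001
gripper_force: 0.0
```

Run:
```python
from h import *
o=bot.get_obs(); print(o["joint_pos"].round(3),o["eef_pos"],o["orientation"].round(3))
p,W=cam("side"); im=p["pixels"][120:250,220:380]; cv2.imwrite("pics/c.png",cv2.resize(im[...,::-1],None,fx=4.5,fy=4.5))
```

```text
[-0.426 -0.158 -1.217 -0.36   0.094 -0.066] [ 497.71245308 -196.87745888   37.81366201] [ 0.143  0.894 -0.061  0.419]
```

View pics/c.png

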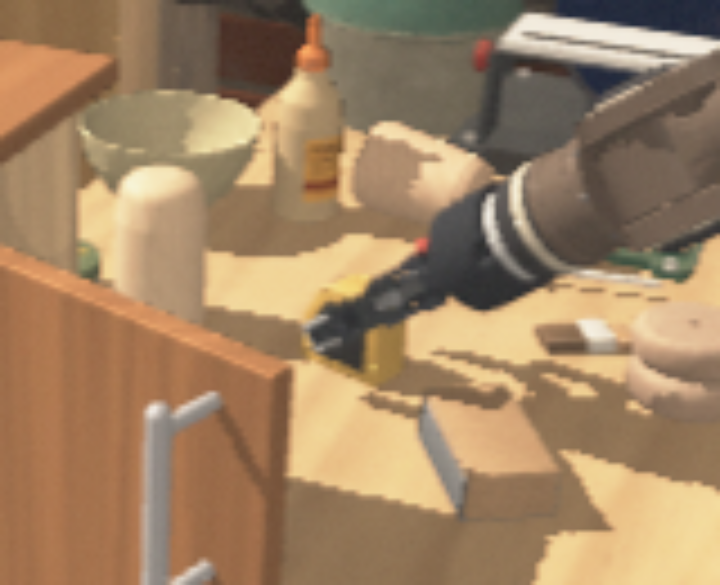

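The near finger at (330,335) lies beside the tape's black side face, and the cork at (490,450) and dome are clear. Closing.

>>> step_arm --increments "0 0 0 0 0;0 0 0 0 0;0 0 0 0 0;0 0 0 0 0;0 0 0 0 0;0 0 0 0 0;0 0 0 0 0"

```text
time: 14.28
eef_pos: [496.3, -196.7, 38.2]
orientation: [0.142, 0.894, -0.062, 0.421]
wrist_force: [-8.4, 2.0, 9.9]
grip_width: 0.412
gripper_force: 60.4
```

>>> step_arm --increments "0 0 2 0 0;-0.5 0.2 3 0 0;-0.5 0.2 3 0 0;-0.5 0.2 3 0 0;0 0 0 0 0"

```text
time: 14.7
eef_pos: [482.5, -191.0, 154.5]
orientation: [0.142, 0.892, -0.063, 0.424]
wrist_force: [1.1, -0.0, -0.6]
grip_width: 0.415
gripper_force: 60.1
```

Run:
```python
from h import *
o=bot.get_obs(); print(o["joint_pos"].round(3))
from scipy.spatial.transform import Rotation as Ro
print(Ro.from_quat(o["orientation"]).as_matrix().round(3))
p,W=cam("top")
for r in bot.search_frame("tape_center",p)[:2]: print(r)
p,W=cam("side")
for r in bot.search_frame("tape_center",p)[:2]: print(r)
im=p["pixels"][120:250,220:380]; cv2.imwrite("pics/d.png",cv2.resize(im[...,::-1],None,fx=4.5,fy=4.5))
```

```text
[-0.429 -0.44  -1.06   0.068  0.096 -0.068]
[[-0.6    0.307  0.739]
 [ 0.2    0.952 -0.233]
 [-0.775  0.008 -0.632]]
{'extent': [0.6166, 0.5211, 0.0285, 0.0724], 'conf': 0.55}
{'extent': [0.5719, 0.3919, 0.0494, 0.0693], 'conf': 0.52}
```

View pics/d.png

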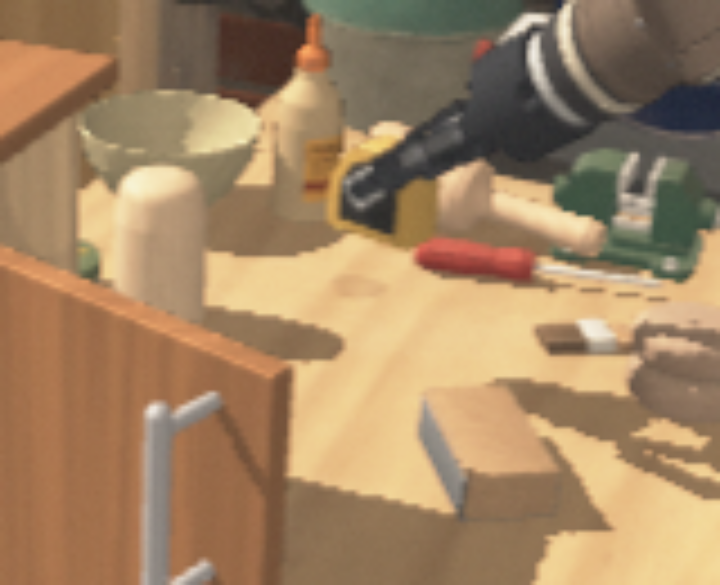

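The tape is held upright at (385,195), and the bystanders have not moved. Next I'll carry it in front of the cupboard and square it up.

>>> step_arm --increments "0 3.3 0 0.035 0;0 3.3 0 0.035 0;0 3.3 0 0.035 0;0 3.3 0 0.035 0;0 3.3 0 0.035 0;0 3.3 0 0.035 0;0 3.3 0 0.035 0;0 3.3 0 0.035 0;0 3.1 0 0.035 0;0.8 0 -2.5 0 0;0.8 0 -2.5 0 0;0.8 0 -2.5 0 0;0 0 0 0 0"

```text
time: 15.98
eef_pos: [500.8, 103.8, 62.1]
orientation: [-0.001, 0.908, 0.003, 0.418]
wrist_force: [-2.0, -0.0, -3.2]
grip_width: 0.411
gripper_force: 60.5
```

Run:
```python
from h import *
o=bot.get_obs(); print(o["joint_pos"].round(3))
from scipy.spatial.transform import Rotation as Ro
print(Ro.from_quat(o["orientation"]).as_matrix().round(3))
p,W=cam("top")
x,y,z=[W[...,i] for i in range(3)]
# interior floor front edge
m=(abs(z-12)<7)&(x>570)&(x<640)&(y>20)&(y<190); print("floor?",m.sum(),np.nanpercentile(x[m],[2,50]) if m.sum() else 0)
for r in bot.search_frame("tape_center",p)[:2]: print(r)
p,W=cam("side"); im=p["pixels"][100:265,110:340]; cv2.imwrite("pics/e.png",cv2.resize(im[...,::-1],None,fx=3.4,fy=3.4))
```

```text
[ 0.342 -0.271 -1.19  -0.183 -0.251  0.228]
[[-0.651 -0.004  0.759]
 [ 0.001  1.     0.006]
 [-0.759  0.005 -0.651]]
floor? 588 [584.69911488 623.72868276]
{'extent': [0.3996, 0.5253, 0.0314, 0.0617], 'conf': 0.77}
```

View pics/e.png

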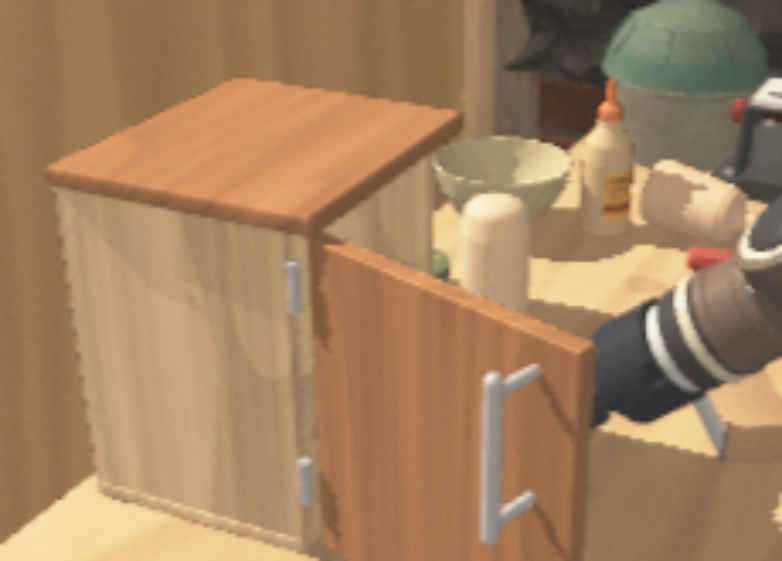

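The door hides the gripper, whose wrist shows at (690,350); the cupboard mouth ahead is clear. I'll go straight in.

>>> step_arm --increments "0 0 0.8 0 0;2.5 0 0 0 0;2.5 0 0 0 0;2.5 0 0 0 0;0 0 0 0 0"

```text
time: 16.55
eef_pos: [585.2, 105.1, 84.6]
orientation: [0.002, 0.904, 0.006, 0.428]
wrist_force: [-0.1, -0.8, -0.5]
grip_width: 0.415
gripper_force: 60.6
```

>>> step_arm --increments "2.5 0 0 0 0;2.5 0 0 0 0;2.5 0 0 0 0;2.5 0 0 0 0;0 0 0 0 0;0 0 0 0 0"

```text
time: 17.05
eef_pos: [681.2, 104.6, 81.6]
orientation: [0.001, 0.905, 0.005, 0.425]
wrist_force: [-1.7, 0.3, -3.1]
grip_width: 0.414
gripper_force: 60.6
```

>>> step_arm --increments "0 0 -1.3 0 0;0 0 -1.2 0 0;0 0 0 0 0;0 0 0 0 0"

```text
time: 17.38
eef_pos: [678.3, 104.6, 53.9]
orientation: [0.0, 0.906, 0.005, 0.423]
wrist_force: [0.1, 0.2, -1.6]
grip_width: 0.412
gripper_force: 60.5
```

>>> step_arm --increments "0 0 -0.3 0 0;0 0 0 0 0;0 0 0 0 0"

```text
time: 17.63
eef_pos: [679.9, 104.9, 52.2]
orientation: [0.001, 0.905, 0.005, 0.425]
wrist_force: [-0.3, -0.4, -2.5]
grip_width: 0.415
gripper_force: 60.5
```

>>> step_arm --increments "0 0 -0.2 0 0;0 0 0 0 0;0 0 0 0 0"

```text
time: 17.88
eef_pos: [680.3, 104.9, 50.3]
orientation: [0.001, 0.905, 0.005, 0.425]
wrist_force: [-2.3, 0.6, 2.1]
grip_width: 0.414
gripper_force: 61.2
```

>>> step_arm --increments "0 0 -0.1 0 0;0 0 0 0 0;0 0 0 0 0.6;0 0 0 0 0.9;0 0 0 0 0.9;0 0 0 0 0.9;0 0 0 0 0.9;0 0 0 0 0.9;0 0 0 0 0.9"

```text
time: 18.63
eef_pos: [679.7, 104.8, 48.2]
orientation: [0.001, 0.906, 0.005, 0.424]
wrist_force: [0.4, -1.0, -0.2]
grip_width: 0.9
gripper_force: 0.0
```

>>> step_arm --increments "-2.5 0 1 0 0.9;-2.5 0 1 0 0.9;-2.5 0 1 0 0.9;-2.5 0 1 0 0.9;-2.5 0 1 0 0.9;-2.5 0 1 0 0.9;-2.5 0 1 0 0.9;-2.5 0 1 0 0.9;0 -1 3 0 0.9;0 -2 3 0 0.9;0 -3 3 0 0.9;0 -3 3 0 0.9;0 -3 3 0 0.9;0 -3 3 0 0.9;0 -3 3 0 0.9;0 0 0 0 0.9"

```text
time: 19.97
eef_pos: [481.1, -79.1, 344.7]
orientation: [0.004, 0.903, 0.001, 0.429]
wrist_force: [0.2, 0.2, 1.0]
grip_width: 0.898
gripper_force: 0.0
```

Run:
```python
from h import *
ims=[]
for n in("top","side"):
    p,W=cam(n)
    for t in("tape_center","dome_1","cork_block","wax_tin"):
        for r in bot.search_frame(t,p)[:1]:
            l,tp,w,h=np.array(r["extent"])*[512,384,512,384]
            b=W[int(tp+h*.25):int(tp+h*.75)+1,int(l+w*.25):int(l+w*.75)+1].reshape(-1,3)
            print(n,t,round(r["conf"],2),np.round([l,tp,w,h]),np.nanmedian(b,0).round())
    ims.append(cv2.resize(p["pixels"][100:290,90:290],(400,380)))
    np.savez(n+"2",W=W)
    print([np.round(proj(p,q)) for q in [(643,105,44),(676,105,76)]])
cv2.imwrite("pics/f.png",np.hstack(ims)[...,::-1])
```

```text
top dome_1 0.7 [305. 147.  24.  32.] [ 631. -188.  112.]
top cork_block 0.56 [263. 253.  11.  24.] [348. -51.  36.]
top wax_tin 0.83 [302. 123.  29.  27.] [ 731. -203.   31.]
[array([213., 164.]), array([213., 151.])]
side dome_1 0.56 [245. 157.  25.  36.] [ 633. -173.   74.]
side cork_block 0.59 [312. 204.  32.  28.] [372. -77.  36.]
side wax_tin 0.47 [238. 172.   4.  13.] [ 715. -209.   31.]
[array([210., 223.]), array([199., 210.])]
```

View pics/f.png

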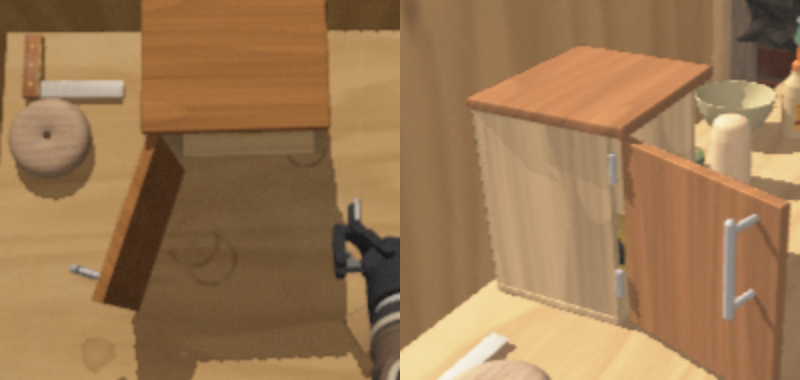

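Left (top view): nothing sticks out in front of the floor edge at (255,155), and the door is still open. Right (side view): the tape's black and yellow case shows through the hinge gap at (620,245), where I'd expect it. I'll check those depth points.

Run:
```python
from h import *
W=np.load("side2.npz")["W"][195:245,190:215].reshape(-1,3)
m=(W[:,1]<150)&(W[:,1]>50)&(W[:,0]>600); P=W[m]; print(len(P)); print(P[np.argsort(P[:,2])].round()[::2])
```

```text
129
[[658. 124.   9.]
 [640. 143.  10.]
 [642. 149.  10.]
 [644. 141.  11.]
 [649. 139.  11.]
 [646. 143.  11.]
 [653. 132.  12.]
 [650. 136.  12.]
 [662. 122.  13.]
 [648. 136.  13.]
 [657. 120.  13.]
 [664. 124.  17.]
 [665. 121.  18.]
 [657. 124.  19.]
 [661. 123.  20.]
 [660. 124.  24.]
 [665. 121.  25.]
 [661. 122.  26.]
 [652. 126.  28.]
 [657. 123.  31.]
 [659. 126.  32.]
 [658. 122.  33.]
 [654. 123.  35.]
 [659. 121.  35.]
 [660. 123.  36.]
 [664. 121.  37.]
 [660. 123.  40.]
 [663. 123.  41.]
 [654. 122.  43.]
 [660. 122.  45.]
 [661. 126.  47.]
 [653. 124.  48.]
 [657. 122.  49.]
 [662. 123.  51.]
 [656. 124.  53.]
 [657. 122.  55.]
 [660. 126.  56.]
 [664. 124.  57.]
 [656. 122.  59.]
 [664. 124.  60.]
 [656. 122.  61.]
 [658. 125.  63.]
 [657. 122.  64.]
 [663. 120.  65.]
 [661. 119.  68.]
 [665. 122.  68.]
 [667. 120.  69.]
 [659. 118.  71.]
 [661. 114.  71.]
 [662. 111.  72.]
 [683.  93.  73.]
 [678.  85.  73.]
 [666. 115.  73.]
 [664. 109.  74.]
 [680.  88.  74.]
 [676.  93.  75.]
 [665. 112.  75.]
 [676. 100.  75.]
 [668. 102.  75.]
 [678. 101.  75.]
 [662. 117.  75.]
 [667. 114.  76.]
 [674. 107.  76.]
 [669. 116.  76.]
 [669. 106.  77.]]
```

The side face is vertical at y≈123 from z 12 to 76, so the tape stands upright on the floor, well inside.

```bash
python3 -c "
from bench import bot; print(bot.sign_off())"
```

```text
the job is handed in; nothing more can be done
None
```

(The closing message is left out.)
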